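# Nest the handled pans with their handles fanned

## Robot

A 6-joint arm with a two-finger parallel gripper is mounted at the origin on a cart in front of the work surface, level with it; the furniture and walls round the work are solid. World frame = base frame: x ahead of the robot, y to its left, z up, the work surface at z = 0. Lengths are in m, angles in rad, forces in N, time in s.
With the tool pointing down it reaches from about 0.325 to 0.75 m from the base axis. Payload 7.6 kg.
Tool frame: the origin (TCP) lies between the finger pads; the fingertips stand 17 mm ahead of it and the grasp point (between the pads) lies 2 mm behind it (robot.finger_overhang is the distance from the TCP to the fingertips, in m); z points along the fingers, y is the line along which they close (so a half turn about z gives the same grasp; the last joint's range is limited). The gripper opens to 85 mm and grips with 20 to 120 N. Pads are 22 mm wide; open, the fingers measure 114 mm over their backs; the gripper's body (76 mm by 85 mm) begins 54 mm behind the grasp point. The pads swing forward as they close: fully open they stand 13 mm farther back than shut.
Start: joints at [1.154, 0.052, 1.401, -0, 1.689, -0.07], TCP at [0.178, 0.494, 0.248] pointing down, gripper open.
Joint ranges: [-2.9, 2.9], [-0.91, 2.17], [0.12, 2.37], [-1.06, 4.2], [0.26, 2.73], [-2.93, 2.93]. Speed limits (rad/s): [2.57, 2.57, 3.01, 3.14, 3.14, 3.14].

## Interface

Orientations are given as a rotation vector (axis times angle).
In Python, from cell import robot gives the robot as it stands. The module is installed in compiled form; this text tells all that it offers.
- The arm moves only by the tool play_rows, never from a script. Its argument "deltas" is a list of rows, each a list of 7 numbers: the shift along the world's x, y, z in m, then the turn, a rotation vector about the world's x, y, z in rad, then the closure, from -1 (fully open) to 1 (shut), so that 0 is half open. A call has 1 to 8 rows; each row shifts and turns the commanded pose from where the row before left it; what a row does not reach is not made up. A row lasts 1/12 s, in which the tool goes at most 41.7 mm and 7.16 degrees, less where a joint would pass 70% of its speed; a pose out of reach is approached as far as the arm can. A call with a gripper value outside its range is refused whole. The fingers move at their own pace and stop on an object; "force" is the grip in N (left out, the last holds). Time passes only in rows, so rows that do not move let the fingers close. It gives the time, the measured TCP pose, the force, the opening and the grip force at its end, in the units of the state.
- robot.state(): the state, without advancing time (a new reading comes with each control period).
- robot.camera(name): name is "scene" or "top"; returns the picture (384x512x3 uint8, blue, green, red); there is no depth.
- robot.camera_params(name): a dict with "fovy" (degrees; the focal length in pixels is half the picture's height over the tangent of half this angle, whatever the lens; pixels are square), "cx", "cy" (the principal point, pixels), "R" (3x3) and "t" (3): a world point X has camera coordinates R X + t. Camera axes: x right, y down, z forward; pixel columns grow to the right and rows downward; lengths in m; the calibration is good to about 2 mm. A picture is of the moment at which its call begins. camera_params takes no time and is no camera call.
- robot.finish_job(): hands the job in; it is judged then, once.
Trained networks look in the newest picture that a camera, given by its name, has taken for a name from the list of things; names that differ only in an ending like _2 or _b are one class to them, and where a whole thing is asked for, a point or a joint stands for the part that bears it (a point fixed in the world has none). Each returns a list of dicts, best first, with "p" (0 to 1); they miss things now and then, are a little off and sometimes report something else, mostly with a low value. They report only what shows in the picture. A call takes as long as a camera call.
- robot.recognise(name, camera): "point" ([x, y, z] in m, in world coordinates, good to about 4 mm: the middle of the surface that is visible of it).
- robot.silhouettes(name, camera): "region" (384x512 bool, what is visible of it).
The state is a dict: "clock": time; "q": joint angles; "joint_vel": joint speeds; "joint_torque": joint torques, N m; "tcp_pos": TCP position; "orientation": TCP orientation; "force": force on the tool from outside, world axes, zero at the start; "torque": the same for the moment, N m; "gripper_width": finger opening in m; "grasp_force": force on a finger pad.
Only numpy, scipy, OpenCV 4.12 (cv2) and the standard library are available. Lean on these libraries where they do the work, as an engineer would, in place of code of your own. Each camera call takes 0.05 s, during which the arm holds its last target. There are 200 camera calls.

## Task

Nest the three steel pans where the large one stands: lower the medium pan (blue handle) into the large one, then the small pan (red handle) into the medium one, setting each down on the floor of the pan below before letting go. Fan the three handles like a hand of cards, the blue one in the middle and neighbours about 40 degrees apart, so that no handle lies over another and each pan sits level and fully home. Keep the large pan about where it is and leave the grease pot, the bearing and the wrench alone.

Things in the scene. Friction and masses are not known exactly. Their poses are not given: they have to be found in the camera images.
- large_pan: The largest open steel pan, black handle, loose, ~0.5 kg. In mm: outer radius 58 at foot, 68 at rim, height 44, wall 3, floor 4. Origin: centre of underside, z up. Handle along own -x: a 9 thick stem rises 14 above the rim to a level black grip 60 long, 14 wide, 12 high, centre line 58 up, radius 93 to 153. It stays; the others go in it.
- medium_pan: The middle-sized open steel pan, blue handle, loose, ~0.16 kg. In mm: outer radius 44 at foot, 53 at rim, height 46, wall 3, floor 4. Origin: centre of underside, z up. Handle along own -x: a 9 thick stem rises 14 above the rim to a level blue grip 60 long, 14 wide, 12 high, centre line 60 up, radius 83 to 143. Home: underside 4 above the large pan's, 11 play each way.
- small_pan: The smallest open steel pan, red handle, loose, ~0.1 kg. In mm: outer radius 30 at foot, 38 at rim, height 48, wall 3, floor 4. Origin: centre of underside, z up. Handle along own -x: a 9 thick stem rises 14 above the rim to a level red grip 60 long, 14 wide, 12 high, centre line 62 up, radius 73 to 133. Home: underside 4 above the medium pan's, 11 play each way.
- medium_pan_grip (a point): middle of the medium pan's blue grip, 113 mm from the pan's axis and 60 mm above its underside; can be pinched across its 14 mm width from above
- small_pan_grip (a point): middle of the small pan's red grip, 103 mm from the pan's axis and 62 mm above its underside; can be pinched across its 14 mm width from above
- large_pan_tip (a point): outer end of the large pan's black handle, 153 mm from its axis, 58 mm above its underside
- medium_pan_tip (a point): outer end of the medium pan's blue handle, 143 mm from its axis, 60 mm above its underside
- small_pan_tip (a point): outer end of the small pan's red handle, 133 mm from its axis, 62 mm above its underside
- grease_pot: bystander: white and clear squat pot with a cap, 53 mm across, 50 high; origin under its centre
- bearing: bystander: steel ball bearing lying flat, 52 mm across, 15 high; origin under its centre
- wrench_13: bystander: combination wrench lying flat, 27x178x9 mm, long along its y; origin under its centre

How it is judged:
By the outcome, as a careful person would: the job done as asked, in the order asked, and still so for the second after the job is handed in, with the robot touching nothing.
It also fails if it takes over 61 s, if anything falls off the work surface, if the arm or the gripper's body presses on something with over 40 N, if the wrist force passes 120 N, or if a joint passes its speed limit or range.

## Working session

There is one attempt and no reset: what is moved stays moved. The work goes in short steps, Python scripts to look and compute and a tool call to move; the robot and the scene stay as the last step left them, time stands still between calls to the robot, and variables do not carry over. Pictures are saved under pics/ and viewed, at most 10 in all, crops included, and the job is handed in when it is done.

Besides the shell and the picture viewer there is one more tool, called after "Request:" as name(argument=value, ...) on one line, values as JSON. play_rows: Moves the arm, as the interface text tells. Its arguments: {"type":"object","properties":{"deltas":{"type":"array","items":{"type":"array","items":{"type":"number"}}},"force":{"type":"number"}},"required":["deltas"]}

```bash
mkdir -p pics; cat > h.py <<'E'
from cell import robot
import numpy as np, cv2
def cam(n):
    p=robot.camera_params(n); f=192/np.tan(np.radians(p['fovy'])/2)
    return p,f,np.array(p['R']),np.array(p['t'])
def proj(n,X):
    p,f,R,t=cam(n); c=R@np.array(X)+t
    return p['cx']+f*c[0]/c[2], p['cy']+f*c[1]/c[2]
def ray(n,u,v,z):
    p,f,R,t=cam(n); d=R.T@np.array([(u-p['cx'])/f,(v-p['cy'])/f,1]); o=-R.T@t
    return o+d*(z-o[2])/d[2]
E
python3 - <<'E'
from h import *
for n in ['top','scene']:
    cv2.imwrite(f'pics/{n}0.png',robot.camera(n))
    print(n,-cam(n)[2].T@cam(n)[3])
    for k in ['large_pan','medium_pan','small_pan','medium_pan_grip','small_pan_grip','large_pan_tip','medium_pan_tip','small_pan_tip','grease_pot','bearing','wrench_13']:
        r=robot.recognise(k,n)
        print(k,[(np.round(a['point'],3).tolist(),round(a['p'],2)) for a in r[:2]])
s=robot.state();print(s['clock'],s['tcp_pos'],s['orientation'])
E
```

```text
top [0.31984418 0.00758264 1.23633841]
large_pan [([0.635, -0.005, 0.006], 0.61)]
medium_pan [([0.54, 0.334, 0.008], 0.79)]
small_pan [([0.553, -0.35, 0.028], 0.65)]
medium_pan_grip [([0.541, 0.337, 0.012], 0.61)]
small_pan_grip [([0.55, -0.343, 0.03], 0.59)]
large_pan_tip [([0.635, -0.004, 0.005], 0.87)]
medium_pan_tip [([0.542, 0.337, 0.008], 0.91), ([0.55, -0.345, 0.031], 0.43)]
small_pan_tip [([0.552, -0.345, 0.033], 0.82)]
grease_pot [([0.693, 0.163, 0.037], 0.48)]
bearing [([0.373, 0.16, 0.019], 0.46)]
wrench_13 [([0.37, -0.021, 0.003], 0.67)]
scene [-0.07935755 -0.40126082  0.75660192]
large_pan [([0.642, 0.005, 0.015], 0.69)]
medium_pan [([0.539, 0.336, 0.031], 0.83)]
small_pan [([0.571, -0.337, 0.039], 0.69)]
medium_pan_grip [([0.541, 0.344, 0.031], 0.85)]
small_pan_grip [([0.564, -0.337, 0.036], 0.78)]
large_pan_tip [([0.648, 0.003, 0.014], 0.9)]
medium_pan_tip [([0.541, 0.342, 0.028], 0.87)]
small_pan_tip [([0.564, -0.339, 0.035], 0.96)]
grease_pot [([0.682, 0.156, 0.032], 0.77)]
bearing [([0.366, 0.158, 0.016], 0.52)]
wrench_13 [([0.368, -0.017, 0.006], 0.85), ([0.539, 0.337, 0.028], 0.18)]
1.2 [0.1784283  0.49375887 0.24831077] [5.42046893e-01 3.09444740e+00 6.17409058e-05]
```

View pics/top0.png

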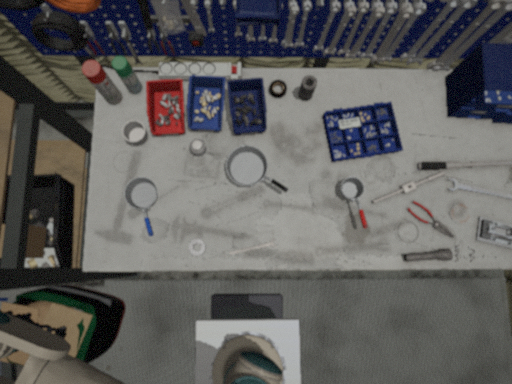

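View pics/scene0.png

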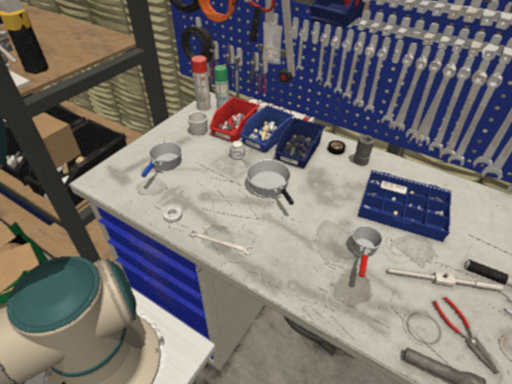

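The pictures agree with the networks. In the top view the large pan is at (246,166) with its grip at (278,186), the medium pan at (142,193) with its grip at (149,227), and the small pan at (348,188) with its grip at (363,219). Next I fit the pan models to the silhouettes.

```bash
cat > fit.py <<'E'
from h import *
from scipy.optimize import minimize
G={'large_pan':(.058,.068,.044,.058,.093,.153),'medium_pan':(.044,.053,.046,.060,.083,.143),'small_pan':(.030,.038,.048,.062,.073,.133)}
A=np.linspace(0,2*np.pi,60)
def hull(n,P):
    q=np.array([proj(n,p) for p in P])
    return cv2.convexHull(q.astype(np.float32))
def render(n,k,x,y,th,z=0,S=4):
    rf,rr,h,gz,a,b=G[k]; c,s=np.cos(th),np.sin(th)   # th = handle heading
    W=lambda r,w,zz:(x+r*c-w*s,y+r*s+w*c,z+zz)
    body=[(x+r*np.cos(t),y+r*np.sin(t),z+zz) for r,zz in((rf,0),(rr,h)) for t in A]
    grip=[W(r,w,gz+d) for r in(a,b) for w in(-.007,.007) for d in(-.006,.006)]
    stem=[W(r,w,zz) for r,zz in((rr-.003,h-.006),(a+.005,gz)) for w in(-.0045,.0045)]
    m=np.zeros((384*S,512*S),np.uint8)
    for P in(body,grip,stem):
        cv2.fillPoly(m,[np.round(((hull(n,P)+.5)*S-.5)*16).astype(np.int32)],1,shift=4)
    return cv2.resize(m.astype(np.float32),(512,384),interpolation=cv2.INTER_AREA)
def fit(k,x0,masks,z=0):
    def cost(p): 
        e=0
        for n,m in masks.items(): e+=np.abs(render(n,k,p[0]/100,p[1]/100,p[2]/10,z)-m).sum()/m.sum()
        return e
    p0=np.array([x0[0]*100,x0[1]*100,x0[2]*10])
    r=minimize(cost,p0,method='Nelder-Mead',options=dict(initial_simplex=[p0]+[p0+d for d in np.eye(3)*[1,1,1.5]],xatol=.01,fatol=1e-4,maxfev=150))
    return r.x[0]/100,r.x[1]/100,np.degrees(r.x[2]/10),r.fun
E
python3 - <<'E'
from fit import *
M={}
for n in['top','scene']:
    robot.camera(n)
    for k in G: M[k,n]=robot.silhouettes(k,n)[0]['region'].astype(np.float32)
px={'large_pan':((246,166),(277,186)),'medium_pan':((142,193),(149,227)),'small_pan':((348,188),(363,219))}
for k in G:
    c=ray('top',*px[k][0],.04);g=ray('top',*px[k][1],.06);th=np.arctan2(*(g-c)[[1,0]])
    for ns in(['top'],['scene'],['top','scene']):
        print(k,ns,np.round(fit(k,(c[0],c[1],th),{n:M[k,n] for n in ns}),4))
im=robot.camera('top').astype(int); b,g,r=im[...,0],im[...,1],im[...,2]
for k,m,(x0,y0),z in(('blue',(b-r>40),(149,227),.063),('red',(r-b>50),(363,219),.065)):
    w=np.zeros_like(m);w[y0-18:y0+18,x0-15:x0+15]=1
    v,u=np.nonzero(m&w);p=np.polyfit(v,u,1);print(k,len(u),np.round(ray('top',u.mean(),v.mean(),z),4))
E
```

```text
Traceback (most recent call last):
  File "fit.py", line 24, in fit
    r=minimize(cost,p0,method='Nelder-Mead',options=dict(initial_simplex=[p0]+[p0+d for d in np.eye(3)*[1,1,1.5]],xatol=.01,fatol=1e-4,maxfev=150))
  File "fit.py", line 21, in cost
    for n,m in masks.items(): e+=np.abs(render(n,k,p[0]/100,p[1]/100,p[2]/10,z)-m).sum()/m.sum()
                                        ~~~~~~^^^^^^^^^^^^^^^^^^^^^^^^^^^^^^^^^
  File "fit.py", line 16, in render
    cv2.fillPoly(m,[np.round(((hull(n,P)+.5)*S-.5)*16).astype(np.int32)],1,shift=4)
                               ~~~~^^^^^
  File "fit.py", line 6, in hull
    q=np.array([proj(n,p) for p in P])
                ~~~~^^^^^
  File "h.py", line 7, in proj
    p,f,R,t=cam(n); c=R@np.array(X)+t
            ~~~^^^
  File "h.py", line 4, in cam
    p=robot.camera_params(n); f=192/np.tan(np.radians(p['fovy'])/2)
ValueError: time passes only in moves, steps and waits
```

```bash
sed -i 's/^def cam/import functools\n@functools.cache\ndef cam/' h.py
cat > m1.py <<'E'
from fit import *
M={}
for n in['top','scene']:
    im=robot.camera(n)
    if n=='top': top=im
    for k in G: M[k,n]=robot.silhouettes(k,n)[0]['region'].astype(np.float32)
px={'large_pan':((246,166),(277,186)),'medium_pan':((142,193),(149,227)),'small_pan':((348,188),(363,219))}
for k in G:
    c=ray('top',*px[k][0],.04);g=ray('top',*px[k][1],.06);th=np.arctan2(*(g-c)[[1,0]])
    print(np.round(c,3),np.round(g,3),np.degrees(th))
    for ns in(['top'],['scene'],['top','scene']):
        print(k,ns,np.round(fit(k,(c[0],c[1],th),{n:M[k,n] for n in ns}),4))
im=top.astype(int); b,g,r=im[...,0],im[...,1],im[...,2]
for k,m,(x0,y0),z in(('blue',(b-r>40),(149,227),.063),('red',(r-b>50),(363,219),.065)):
    w=np.zeros_like(m);w[y0-18:y0+18,x0-15:x0+15]=1
    v,u=np.nonzero(m&w);print(k,len(u),np.round(ray('top',u.mean(),v.mean(),z),4))
E
python3 m1.py
```

```text
[0.627 0.005 0.04 ] [ 0.557 -0.092  0.06 ] -125.58229015144472
large_pan ['top'] [ 6.307000e-01  2.400000e-03 -1.241926e+02  5.140000e-02]
large_pan ['scene'] [ 6.338000e-01  5.600000e-03 -1.246527e+02  8.260000e-02]
large_pan ['top', 'scene'] [ 6.318000e-01  3.900000e-03 -1.245882e+02  1.553000e-01]
[0.538 0.333 0.04 ] [0.429 0.301 0.06 ] -163.667482597191
medium_pan ['top'] [ 5.405000e-01  3.359000e-01 -1.635218e+02  8.970000e-02]
medium_pan ['scene'] [ 5.435000e-01  3.387000e-01 -1.627378e+02  4.980000e-02]
medium_pan ['top', 'scene'] [ 5.417000e-01  3.375000e-01 -1.628427e+02  1.581000e-01]
[ 0.555 -0.321  0.04 ] [ 0.453 -0.357  0.06 ] -160.29961849106786
small_pan ['top'] [ 5.56400e-01 -3.33700e-01 -1.67083e+02  9.08000e-02]
small_pan ['scene'] [ 5.567000e-01 -3.326000e-01 -1.674634e+02  6.220000e-02]
small_pan ['top', 'scene'] [ 5.565000e-01 -3.331000e-01 -1.671713e+02  1.638000e-01]
blue 64 [0.4325 0.3032 0.063 ]
red 73 [ 0.4549 -0.3547  0.065 ]
```

Fits agree to about 2 mm. Large pan: (0.632, 0.004), handle at -124.5°. Medium: (0.5415, 0.3375), handle at -163°. Small: (0.5565, -0.333), handle at -167°. Target handles: blue at -164.5°, red at +155.5°.

Request:
play_rows(deltas=[[0.032, -0.024, -0.011, 0, 0, 0.08, -0.5], [0.032, -0.024, -0.011, 0, 0, 0.08, -0.2], [0.032, -0.024, -0.011, 0, 0, 0.08, 0], [0.032, -0.024, -0.011, 0, 0, 0.08, 0], [0.032, -0.024, -0.011, 0, 0, 0.08, 0], [0.032, -0.024, -0.011, 0, 0, 0.08, 0], [0.032, -0.024, -0.011, 0, 0, 0.08, 0], [0.031, -0.022, -0.011, 0, 0, 0.084, 0]], force=80)

```text
clock: 2.67
tcp_pos: [0.4349, 0.3021, 0.16]
orientation: [-0.471, 3.106, 0.0]
force: [0.1, 1.6, -1.0]
gripper_width: 0.0426
grasp_force: 0.0
```

Request:
play_rows(deltas=[[0, 0, 0, 0, 0, 0, 0], [0, 0, 0, 0, 0, 0, 0]])

```text
clock: 2.83
tcp_pos: [0.4343, 0.3023, 0.1594]
orientation: [0.459, -3.106, 0.001]
force: [0.6, 0.4, -0.4]
gripper_width: 0.0427
grasp_force: 0.0
```

Request:
play_rows(deltas=[[-0.001, 0.001, -0.035, 0, 0, 0, 0], [0, 0, -0.035, 0, 0, 0, 0], [0, 0, -0.02, 0, 0, 0, 0], [0, 0, -0.011, 0, 0, 0, 0], [0, 0, 0, 0, 0, 0, 0.3], [0, 0, 0, 0, 0, 0, 0.5], [0, 0, 0, 0, 0, 0, 0.8], [0, 0, 0, 0, 0, 0, 1]])

```text
clock: 3.5
tcp_pos: [0.4333, 0.3057, 0.0615]
orientation: [-0.465, 3.104, 0.003]
force: [-0.6, 0.7, 1.0]
gripper_width: 0.0124
grasp_force: 79.0
```

Request:
play_rows(deltas=[[0, 0, 0, 0, 0, 0, 1], [0, 0, 0, 0, 0, 0, 1], [0, 0, 0, 0, 0, 0, 1], [0, 0, 0, 0, 0, 0, 1]])

```text
clock: 3.83
tcp_pos: [0.4328, 0.3054, 0.0607]
orientation: [-0.465, 3.105, 0.002]
force: [-3.1, -0.2, 6.4]
gripper_width: 0.0122
grasp_force: 79.8
```

Request:
play_rows(deltas=[[0, 0, 0.015, 0, 0, 0, 1], [0, 0, 0.025, 0, 0, 0, 1], [0, 0, 0.03, 0, 0, 0, 1], [0, 0, 0.03, 0, 0, 0, 1], [0, 0, 0, 0, 0, 0, 1], [0, 0, 0, 0, 0, 0, 1]])

```text
clock: 4.33
tcp_pos: [0.4333, 0.3051, 0.1612]
orientation: [-0.464, 3.103, 0.002]
force: [-0.4, 0.4, -1.6]
gripper_width: 0.0122
grasp_force: 78.9
```

```bash
python3 - <<'E'
from fit import *
n='scene';im=robot.camera(n);s=robot.state();print(s['tcp_pos'],s['orientation'],s['force'],s['torque'])
a=cv2.resize(im[100:260,90:290],(800,640),interpolation=cv2.INTER_CUBIC)[:600];cv2.imwrite('pics/lift1.png',a)
m=robot.silhouettes('medium_pan',n)[0]['region'].astype(np.float32)
z=s['tcp_pos'][2]-.0607
print(fit('medium_pan',(.541,.338,np.radians(-163)),{n:m},z))
E
```

```text
[0.43241595 0.304597   0.15920981] [-4.64739543e-01  3.10680065e+00 -2.77133917e-05] [ 0.14558151 -0.42185647 -2.22888068] [-0.05675305  0.09041074 -0.00367157]
(np.float64(0.5426192041562143), np.float64(0.34232978604004316), np.float64(-162.73317586560543), np.float64(0.3941771388053894))
```

View pics/lift1.png

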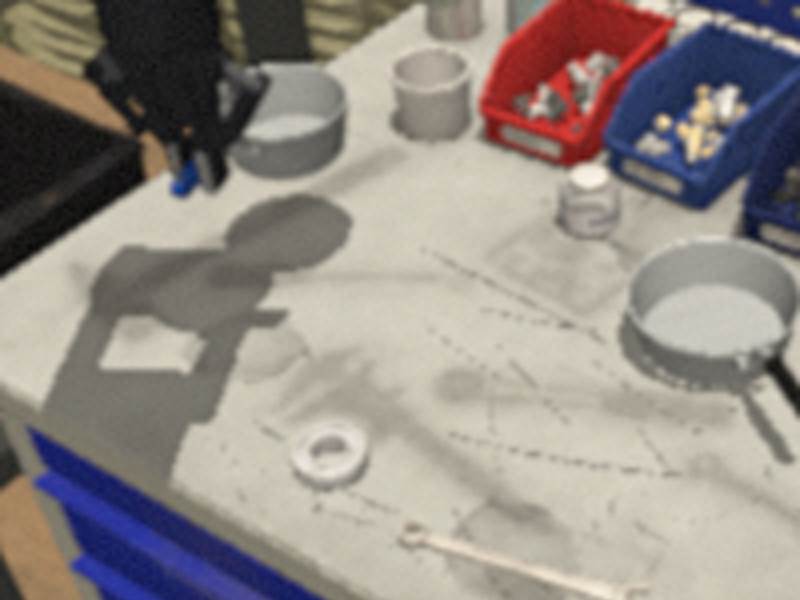

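The medium pan is held level (around (290,120) in the crop). Carrying it across now.

Request:
play_rows(deltas=[[0.006, -0.02, 0, 0, 0, 0, 1], [0.009, -0.035, 0, 0, 0, 0, 1], [0.01, -0.037, 0, 0, 0, 0, 1], [0.01, -0.037, 0, 0, 0, 0, 1], [0.01, -0.037, 0, 0, 0, 0, 1], [0.01, -0.037, 0, 0, 0, 0, 1], [0.01, -0.037, 0, 0, 0, 0, 1], [0.01, -0.037, 0, 0, 0, -0.017, 1]])

```text
clock: 5.1
tcp_pos: [0.5066, 0.0258, 0.1574]
orientation: [0.438, -3.107, -0.001]
force: [0.4, 0.2, -1.5]
gripper_width: 0.0121
grasp_force: 78.8
```

Request:
play_rows(deltas=[[0.01, -0.033, 0, 0, 0, 0, 1], [0.006, -0.02, 0, 0, 0, 0, 1], [0, 0, 0, 0, 0, 0, 1], [0, 0, 0, 0, 0, 0, 1]])

```text
clock: 5.43
tcp_pos: [0.5227, -0.026, 0.1574]
orientation: [0.435, -3.108, -0.002]
force: [-0.6, 0.3, -1.1]
gripper_width: 0.0122
grasp_force: 78.8
```

```bash
python3 - <<'E'
from fit import *
M={}
for n in('scene','top'):
    im=robot.camera(n);s=robot.state()
    if n=='scene': cv2.imwrite('pics/over1.png',cv2.resize(im[110:230,190:350],(800,600),interpolation=cv2.INTER_CUBIC))
    r=robot.silhouettes('medium_pan',n); print([(x['p'],x['region'].sum()) for x in r])
    for i in r[:1]: print(n,np.round(fit('medium_pan',(.632,.004,np.radians(-164)),{n:i['region'].astype(np.float32)},s['tcp_pos'][2]-.0607),4))
print(s['tcp_pos'],s['orientation'],s['force'])
E
```

```text
[(0.8, np.int64(366))]
scene [ 6.33400e-01  2.90000e-03 -1.65569e+02  1.93140e+00]
[(0.77, np.int64(190))]
top [ 6.314000e-01  3.100000e-03 -1.656324e+02  4.993400e+00]
[ 0.5228796  -0.02424046  0.15844545] [ 4.40260750e-01 -3.10895294e+00 -1.15474358e-03] [-0.52469937  1.13198441 -1.71735617]
```

View pics/over1.png

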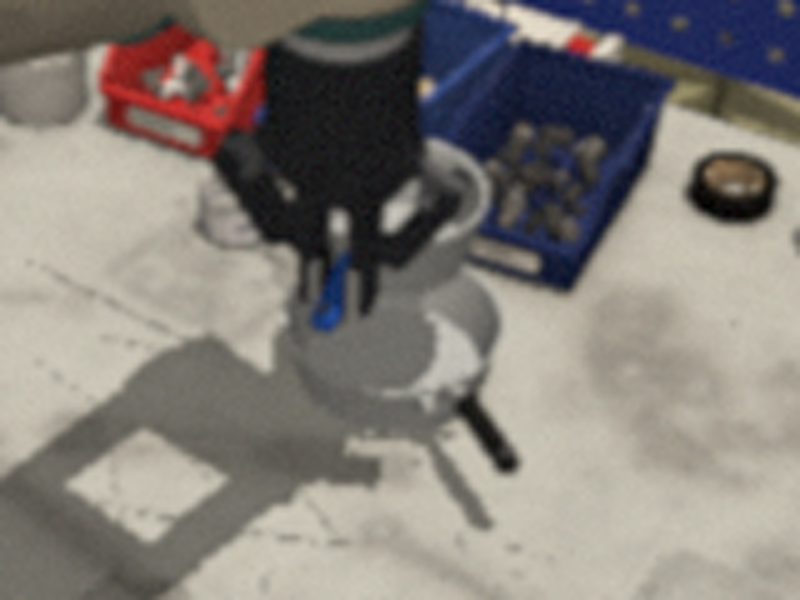

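The medium pan hangs over the large one (black grip clear at (490,430) in the crop), so I lower it, slowly near the end.

Request:
play_rows(deltas=[[0, 0, -0.02, 0, 0, 0, 1], [0, 0, -0.025, 0, 0, 0, 1], [0, 0, -0.025, 0, 0, 0, 1], [0, 0, -0.01, 0, 0, 0, 1], [0, 0, 0, 0, 0, 0, 1], [0, 0, 0, 0, 0, 0, 1]])

```text
clock: 6.13
tcp_pos: [0.5235, -0.0247, 0.0798]
orientation: [0.44, -3.11, -0.0]
force: [-0.3, 1.0, -1.4]
gripper_width: 0.0123
grasp_force: 78.8
```

Request:
play_rows(deltas=[[0, 0, -0.004, 0, 0, 0, 1], [0, 0, -0.004, 0, 0, 0, 1], [0, 0, 0, 0, 0, 0, 1]])

```text
clock: 6.38
tcp_pos: [0.5236, -0.0252, 0.0716]
orientation: [-0.439, 3.11, -0.0]
force: [-0.4, -0.6, -1.7]
gripper_width: 0.0125
grasp_force: 78.8
```

Request:
play_rows(deltas=[[0, 0, -0.002, 0, 0, 0, 1], [0, 0, -0.002, 0, 0, 0, 1], [0, 0, 0, 0, 0, 0, 1]])

```text
clock: 6.63
tcp_pos: [0.5233, -0.0252, 0.0671]
orientation: [0.439, -3.111, -0.0]
force: [0.5, -0.5, -1.6]
gripper_width: 0.0123
grasp_force: 78.8
```

Request:
play_rows(deltas=[[0, 0, -0.001, 0, 0, 0, 1], [0, 0, -0.001, 0, 0, 0, 1], [0, 0, 0, 0, 0, 0, 1]])

```text
clock: 6.88
tcp_pos: [0.5237, -0.0253, 0.0656]
orientation: [-0.439, 3.11, -0.0]
force: [-0.7, -0.4, -0.1]
gripper_width: 0.0128
grasp_force: 79.1
```

Request:
play_rows(deltas=[[0, 0, -0.001, 0, 0, 0, 1], [0, 0, 0, 0, 0, 0, 1]])

```text
clock: 7.05
tcp_pos: [0.5238, -0.0253, 0.065]
orientation: [-0.439, 3.11, -0.0]
force: [-2.6, -0.3, 5.0]
gripper_width: 0.012
grasp_force: 79.7
```

Request:
play_rows(deltas=[[0, 0, -0.001, 0, 0, 0, 1], [0, 0, 0, 0, 0, 0, 1]])

```text
clock: 7.22
tcp_pos: [0.524, -0.0254, 0.0645]
orientation: [-0.438, 3.109, -0.001]
force: [-3.7, -1.2, 7.6]
gripper_width: 0.0126
grasp_force: 80.0
```

It touched down at the expected height with 7.6 N, so I release and rise.

Request:
play_rows(deltas=[[0, 0, 0, 0, 0, 0, 0.6], [0, 0, 0, 0, 0, 0, 0.4], [0, 0, 0, 0, 0, 0, 0.2], [0, 0, 0, 0, 0, 0, 0.0], [0, 0, 0, 0, 0, 0, 0.0], [0, 0, 0.015, 0, 0, 0, 0.0], [0, 0, 0.03, 0, 0, 0, 0.0], [0, 0, 0.035, 0, 0, 0, 0.0]], force=80)

```text
clock: 7.88
tcp_pos: [0.522, -0.0251, 0.142]
orientation: [0.438, -3.106, -0.002]
force: [1.1, 0.2, -0.5]
gripper_width: 0.043
grasp_force: 0.0
```

Request:
play_rows(deltas=[[0, 0, 0.02, 0, 0, 0, 0], [-0.003, -0.025, 0, 0, 0, 0, 0], [-0.007, -0.036, 0, 0, 0, 0, 0], [-0.007, -0.036, 0, 0, 0, 0, 0], [-0.007, -0.036, 0, 0, 0, 0, 0], [-0.007, -0.036, 0, 0, 0, 0, 0], [-0.007, -0.036, 0, 0, 0, 0, 0], [-0.007, -0.036, 0, 0, 0, -0.04, 0]])

```text
clock: 8.55
tcp_pos: [0.4778, -0.2679, 0.1633]
orientation: [-0.377, 3.119, 0.0]
force: [0.3, 0.8, 0.6]
gripper_width: 0.0426
grasp_force: 0.0
```

Request:
play_rows(deltas=[[-0.009, -0.036, 0, 0, 0, 0, 0], [-0.009, -0.036, 0, 0, 0, 0, 0], [-0.003, -0.012, 0, 0, 0, 0, 0], [0, 0, 0, 0, 0, 0, 0], [0, 0, 0, 0, 0, 0, 0]])

```text
clock: 8.97
tcp_pos: [0.4573, -0.3501, 0.1629]
orientation: [0.375, -3.119, -0.002]
force: [-0.3, 0.4, -0.7]
gripper_width: 0.0428
grasp_force: 0.0
```

```bash
python3 - <<'E'
from fit import *
M={}
for n in('scene','top'):
    im=robot.camera(n)
    if n=='scene': cv2.imwrite('pics/nest1.png',cv2.resize(im[110:230,190:350],(800,600),interpolation=cv2.INTER_CUBIC))
    for k in('medium_pan','large_pan'):
        r=robot.silhouettes(k,n)
        if r: M[k,n]=r[0]['region'].astype(np.float32); print(k,n,r[0]['p'],M[k,n].sum())
for n in('scene','top'):
    print(n,np.round(fit('medium_pan',(.632,.004,np.radians(-164)),{n:M['medium_pan',n]},.004),4))
    u=np.maximum(M['medium_pan',n],M['large_pan',n])
    print('large',n,np.round(fit('large_pan',(.632,.004,np.radians(-124)),{n:M['large_pan',n]}),4))
s=robot.state();print(s['clock'],s['tcp_pos'],s['orientation'],s['q'])
E
```

```text
large_pan scene 0.71 440.0
medium_pan top 0.77 954.0
large_pan top 0.96 712.0Traceback (most recent call last):
  File "<stdin>", line 10, in <module>
KeyError: ('medium_pan', 'scene')
```

View pics/nest1.png

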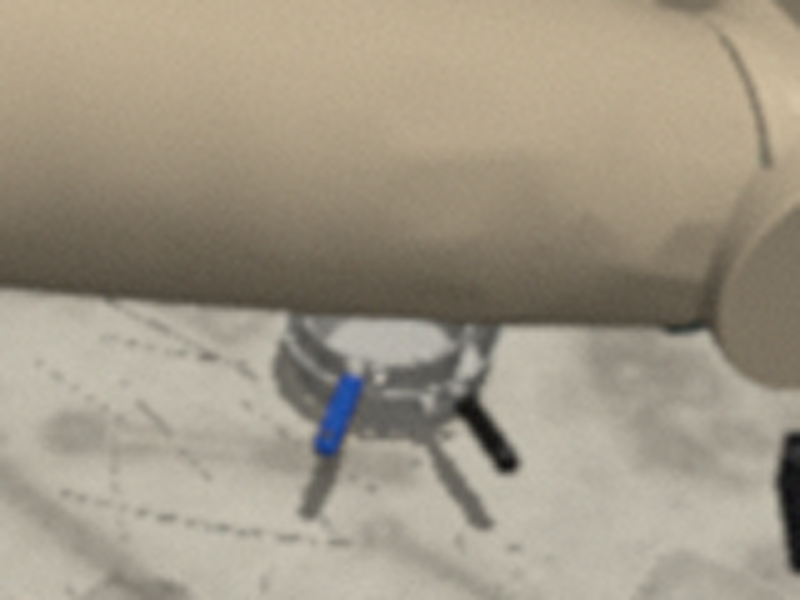

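The blue handle lies at (340,415) and the black one at (490,430) in the crop, unmoved and separate. The medium pan looks home. Fitting it from the top view while the arm is aside.

```bash
python3 - <<'E'
from fit import *
n='top';im=robot.camera(n)
m=robot.silhouettes('medium_pan',n)[0]['region'].astype(np.float32)
print(np.round(fit('medium_pan',(.632,.004,np.radians(-164)),{n:m},.004),4))
l=robot.silhouettes('large_pan',n)[0]['region'].astype(np.float32)
print(np.round(fit('large_pan',(.632,.004,np.radians(-124)),{n:np.maximum(l,m*(render('top','medium_pan',.632,.004,np.radians(-164.5),.004)>0)*(np.hypot(*np.meshgrid(np.arange(512)-246,np.arange(384)-166))<18))}),4))
E
```

```text
[ 6.315000e-01  6.000000e-03 -1.634888e+02  7.340000e-02]
[ 6.308000e-01  2.700000e-03 -1.242715e+02  1.270000e-01]
```

Request:
play_rows(deltas=[[-0.001, -0.006, -0.02, 0, 0, 0, 0], [0, 0, -0.035, 0, 0, 0, 0], [0, 0, -0.03, 0, 0, 0, 0], [0, 0, -0.015, 0, 0, 0, 0], [0, 0, 0, 0, 0, 0, 0]])

```text
clock: 9.83
tcp_pos: [0.4545, -0.3543, 0.0587]
orientation: [0.376, -3.114, -0.01]
force: [-0.8, -0.1, -0.0]
gripper_width: 0.0429
grasp_force: 0.0
```

Request:
play_rows(deltas=[[0, 0, 0, 0, 0, 0, 0.3], [0, 0, 0, 0, 0, 0, 0.5], [0, 0, 0, 0, 0, 0, 0.7], [0, 0, 0, 0, 0, 0, 1], [0, 0, 0, 0, 0, 0, 1], [0, 0, 0, 0, 0, 0, 1], [0, 0, 0, 0, 0, 0, 1], [0, 0, 0, 0, 0, 0, 1]], force=80)

```text
clock: 10.5
tcp_pos: [0.4568, -0.357, 0.0648]
orientation: [-0.376, 3.118, -0.003]
force: [-2.0, -1.3, 6.9]
gripper_width: 0.0123
grasp_force: 81.1
```

Request:
play_rows(deltas=[[0, 0, 0.015, 0, 0, 0, 1], [0, 0, 0.025, 0, 0, 0, 1], [0, 0, 0.03, 0, 0, 0, 1], [0, 0, 0.03, 0, 0, 0, 1], [0, 0, 0.02, 0, 0, 0, 1], [0, 0, 0, 0, 0, 0, 1], [0, 0, 0, 0, 0, 0, 1]])

```text
clock: 11.08
tcp_pos: [0.4567, -0.3564, 0.1841]
orientation: [-0.376, 3.118, -0.002]
force: [0.4, 0.3, -1.4]
gripper_width: 0.0123
grasp_force: 80.2
```

```bash
python3 - <<'E'
from fit import *
n='scene';im=robot.camera(n);s=robot.state();print(s['tcp_pos'],s['orientation'],s['force'],s['q'])
cv2.imwrite('pics/lift2.png',cv2.resize(im[150:330,270:470],(667,600),interpolation=cv2.INTER_CUBIC))
E
```

```text
[ 0.45616856 -0.35589935  0.18224849] [ 3.76440155e-01 -3.11810456e+00 -1.80696624e-03] [-0.01366334 -0.97962505 -2.57495862] [-7.26424786e-01  2.32022041e-01  1.33473586e+00  1.28354787e-04
  1.57625745e+00 -2.53751206e+00]
```

View pics/lift2.png

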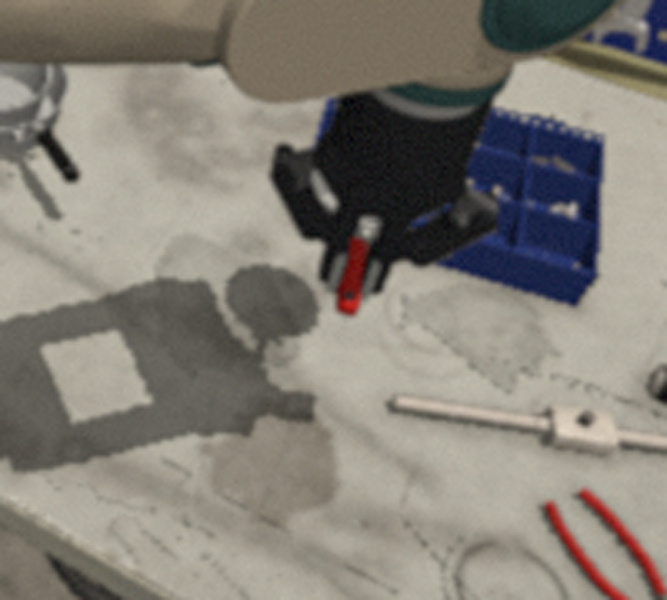

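The small pan is held level. Carrying it across with a turn of -0.66 rad.

Request:
play_rows(deltas=[[0.004, 0.018, 0, 0, 0, -0.03, 1], [0.007, 0.034, 0, 0, 0, -0.06, 1], [0.007, 0.035, 0, 0, 0, -0.06, 1], [0.007, 0.035, 0, 0, 0, -0.06, 1], [0.007, 0.035, 0, 0, 0, -0.06, 1], [0.007, 0.035, 0, 0, 0, -0.06, 1], [0.007, 0.035, 0, 0, 0, -0.06, 1], [0.007, 0.035, 0, 0, 0, -0.06, 1]])

```text
clock: 11.8
tcp_pos: [0.5085, -0.0922, 0.1809]
orientation: [-0.333, -3.12, -0.001]
force: [1.3, 0.3, -0.7]
gripper_width: 0.0119
grasp_force: 80.1
```

Request:
play_rows(deltas=[[0.007, 0.035, 0, 0, 0, -0.06, 1], [0.007, 0.035, 0, 0, 0, -0.06, 1], [0.007, 0.035, 0, 0, 0, -0.06, 1], [0.006, 0.025, 0, 0, 0, -0.03, 1], [0.002, 0.012, 0, 0, 0, 0, 1], [0, 0, 0, 0, 0, 0, 1], [0, 0, 0, 0, 0, 0, 1]])

```text
clock: 12.38
tcp_pos: [0.5378, 0.0476, 0.1817]
orientation: [-0.651, -3.071, 0.002]
force: [-0.1, -0.2, -0.5]
gripper_width: 0.0123
grasp_force: 80.2
```

```bash
python3 - <<'E'
from fit import *
n='scene';im=robot.camera(n);s=robot.state();print(s['tcp_pos'],s['orientation'],s['force'])
x=s['tcp_pos'];o=np.array(s['orientation']);h=2*np.degrees(np.arctan2(o[1],o[0]));print((h-180+360)%360)
def draw(k,x,y,th,z,col):
    m=(render(n,k,x,y,np.radians(th),z)>.5).astype(np.uint8);c,_=cv2.findContours(m,0,2);cv2.drawContours(im,c,-1,col,1)
im0=im.copy()
draw('medium_pan',.632,.0065,-164,.004,(255,0,0))
draw('small_pan',x[0]+.0937,x[1]-.0417,156,x[2]-.0648,(0,255,0))
cv2.imwrite('pics/over2.png',np.hstack([cv2.resize(a[100:220,210:330],(400,400),interpolation=cv2.INTER_CUBIC) for a in(im0,im)]))
E
```

```text
[0.53789276 0.04691274 0.18207314] [-6.53846134e-01 -3.07064298e+00  1.43785534e-03] [ 0.0069511  -0.43346818 -0.83899106]
335.9585558021948
```

View pics/over2.png

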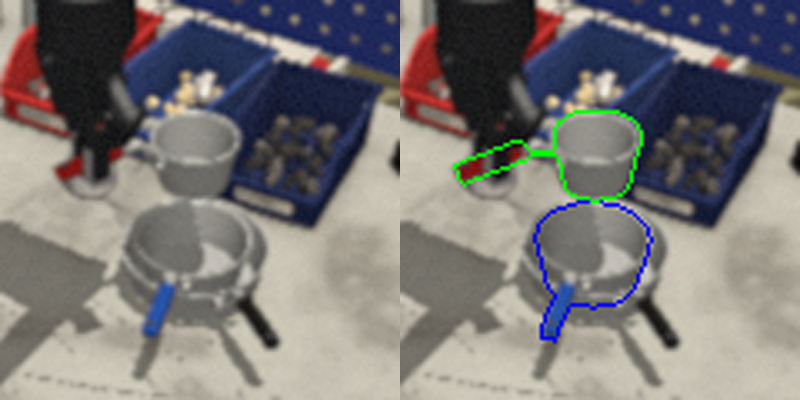

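The pose models overlay both pans well, and the small pan is centred over the medium one. Lowering.

Request:
play_rows(deltas=[[0, 0, -0.02, 0, 0, 0, 1], [0, 0, -0.03, 0, 0, 0, 1], [0, 0, -0.03, 0, 0, 0, 1], [0, 0, -0.013, 0, 0, 0, 1], [0, 0, -0.004, 0, 0, 0, 1], [0, 0, 0, 0, 0, 0, 1], [0, 0, 0, 0, 0, 0, 1]])

```text
clock: 13.02
tcp_pos: [0.539, 0.0469, 0.0874]
orientation: [0.656, 3.071, 0.0]
force: [0.8, -1.2, 0.1]
gripper_width: 0.0121
grasp_force: 80.2
```

Request:
play_rows(deltas=[[0, 0, -0.004, 0, 0, 0, 1], [0, 0, -0.003, 0, 0, 0, 1], [0, 0, 0, 0, 0, 0, 1]])

```text
clock: 13.27
tcp_pos: [0.5385, 0.0477, 0.0794]
orientation: [0.655, 3.072, 0.0]
force: [0.3, -0.1, -1.1]
gripper_width: 0.0122
grasp_force: 80.2
```

Request:
play_rows(deltas=[[0, 0, -0.001, 0, 0, 0, 1], [0, 0, -0.001, 0, 0, 0, 1], [0, 0, 0, 0, 0, 0, 1]])

```text
clock: 13.52
tcp_pos: [0.5384, 0.0478, 0.0773]
orientation: [0.654, 3.073, 0.0]
force: [0.5, 0.5, -0.6]
gripper_width: 0.0121
grasp_force: 80.2
```

Request:
play_rows(deltas=[[0, 0, -0.001, 0, 0, 0, 1], [0, 0, -0.001, 0, 0, 0, 1], [0, 0, 0, 0, 0, 0, 1]])

```text
clock: 13.77
tcp_pos: [0.5383, 0.0478, 0.0751]
orientation: [-0.654, -3.072, -0.0]
force: [-0.4, 0.4, -1.0]
gripper_width: 0.0119
grasp_force: 80.2
```

Request:
play_rows(deltas=[[0, 0, -0.001, 0, 0, 0, 1], [0, 0, -0.001, 0, 0, 0, 1], [0, 0, 0, 0, 0, 0, 1]])

```text
clock: 14.02
tcp_pos: [0.5386, 0.0478, 0.0736]
orientation: [0.654, 3.072, 0.0]
force: [-0.4, 0.2, 2.3]
gripper_width: 0.0121
grasp_force: 80.6
```

Request:
play_rows(deltas=[[0, 0, -0.001, 0, 0, 0, 1], [0, 0, 0, 0, 0, 0, 1]])

```text
clock: 14.18
tcp_pos: [0.5387, 0.0478, 0.0729]
orientation: [0.654, 3.072, 0.001]
force: [-2.0, 1.5, 4.4]
gripper_width: 0.012
grasp_force: 81.0
```

Request:
play_rows(deltas=[[0, 0, -0.0005, 0, 0, 0, 1], [0, 0, 0, 0, 0, 0, 0.6], [0, 0, 0, 0, 0, 0, 0.4], [0, 0, 0, 0, 0, 0, 0.2], [0, 0, 0, 0, 0, 0, 0.0], [0, 0, 0, 0, 0, 0, 0.0], [0, 0, 0.015, 0, 0, 0, 0.0], [0, 0, 0.03, 0, 0, 0, 0.0]])

```text
clock: 14.85
tcp_pos: [0.5361, 0.0477, 0.1132]
orientation: [-0.653, -3.065, 0.003]
force: [1.3, 0.2, 0.2]
gripper_width: 0.043
grasp_force: 0.0
```

Request:
play_rows(deltas=[[0, 0, 0.035, 0, 0, 0, 0], [0, 0, 0.035, 0, 0, 0, 0], [-0.01, 0.02, 0.01, 0, 0, 0, 0], [-0.02, 0.035, 0, 0, 0, 0, 0], [-0.02, 0.035, 0, 0, 0, 0, 0], [-0.02, 0.035, 0, 0, 0, 0, 0], [-0.02, 0.035, 0, 0, 0, 0, 0], [-0.02, 0.035, 0, 0, 0, 0, 0]])

```text
clock: 15.52
tcp_pos: [0.4272, 0.2441, 0.1969]
orientation: [0.655, 3.072, 0.0]
force: [0.8, 0.8, -0.2]
gripper_width: 0.0427
grasp_force: 0.0
```

Request:
play_rows(deltas=[[-0.02, 0.035, 0, 0, 0, 0, 0], [-0.02, 0.035, 0, 0, 0, 0, 0], [-0.02, 0.035, 0, 0, 0, 0, 0], [-0.01, 0.02, 0, 0, 0, 0, 0], [0, 0, 0, 0, 0, 0, 0], [0, 0, 0, 0, 0, 0, 0]])

```text
clock: 16.02
tcp_pos: [0.3577, 0.3685, 0.1966]
orientation: [0.651, 3.073, -0.001]
force: [-0.0, -0.5, -0.1]
gripper_width: 0.0424
grasp_force: 0.0
```

```bash
python3 - <<'E'
from fit import *
P=[('large_pan',.632,.004,-124.5,0,(0,255,255)),('medium_pan',.632,.0065,-164,.004,(255,0,0)),('small_pan',.632,.006,156,.008,(0,255,0))]
out=[]
for n,(v0,u0,w) in(('scene',(120,210,110)),('top',(110,195,110))):
    im=robot.camera(n)
    for k,x,y,th,z,c in P[1:]:
        r=robot.silhouettes(k,n)
        if r: print(n,k,np.round(fit(k,(x,y,np.radians(th)),{n:r[0]['region'].astype(np.float32)},z),4))
    im2=im.copy()
    for k,x,y,th,z,c in P:
        m=(render(n,k,x,y,np.radians(th),z)>.5).astype(np.uint8);q,_=cv2.findContours(m,0,2);cv2.drawContours(im2,q,-1,c,1)
    out.append(np.hstack([cv2.resize(a[v0:v0+w,u0:u0+w],(300,300),interpolation=cv2.INTER_CUBIC) for a in(im,im2)]))
cv2.imwrite('pics/final.png',np.vstack(out));s=robot.state();print(s['clock'],s['tcp_pos'],s['force'])
E
```

```text
scene medium_pan [ 6.353000e-01  1.010000e-02 -1.631471e+02  1.201200e+00]
scene small_pan [6.373000e-01 1.250000e-02 1.591698e+02 2.569000e-01]
top medium_pan [ 6.31100e-01  5.20000e-03 -1.63707e+02  1.45030e+00]
16.3167 [0.35904215 0.36698758 0.19687475] [-0.05459896 -0.05521621  0.19327886]
```

View pics/final.png

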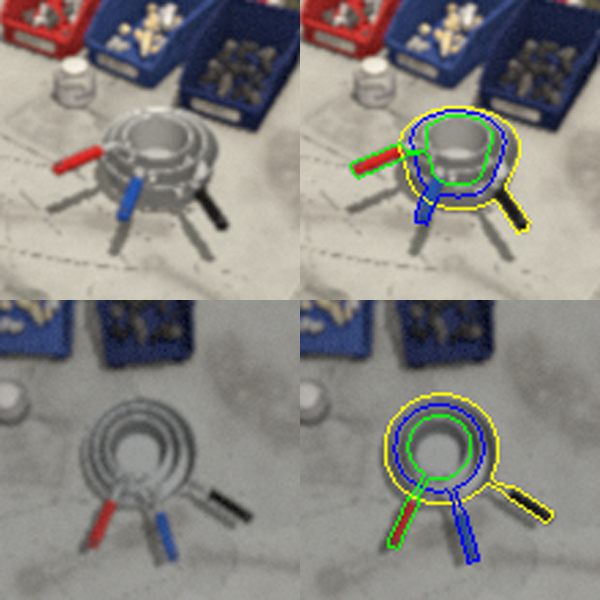

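In both views the three pans sit concentric and level. The red, blue and black handles are fanned about 40° apart, and the home-pose models overlay them. Handing in.

```bash
python3 -c "
from cell import robot
print(robot.finish_job())"
```

```text
the job is handed in; nothing more can be done
None
```

The three pans are nested where the large one stands, level and home as far as the last pictures show, with the handles fanned about 40° apart (blue in the middle); the job was handed in at about 16 s.

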